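# Load the radio that fits the nest in service

### The arm

A 6-joint arm with a two-finger parallel gripper is mounted at the origin on the work surface. World frame = base frame: x ahead of the robot, y to its left, z up, the work surface at z = 0. Lengths are in m, angles in degrees, forces in N, time in s.
With the tool pointing down it reaches from about 0.375 to 0.9 m from the base axis. Payload 3.1 kg.
Tool frame: the origin (TCP) lies on the centre line of the jaws, within the pads' length; the fingertips stand 25 mm ahead of it and the grasp point (between the pads) lies 6 mm ahead of it; z points along the fingers, y is the line along which they close (so a half turn about z gives the same grasp; the last joint's range is limited). The gripper opens to 87 mm and grips with 3 to 60 N. Pads are 19 mm wide; open, the fingers measure 117 mm over their backs; the gripper's body (75 mm by 190 mm) begins 51 mm behind the grasp point.
Start: joints at [63.971, 30.224, 82.088, -0, 67.689, -10.227], TCP at [0.17, 0.601, 0.248] pointing down, gripper open.
Joint ranges: [-176.69, 176.69], [-43.24, 126.21], [12.49, 139.97], [-82, 262], [0, 151.66], [-163.58, 163.58]. Speed limits (degrees/s): [159.86, 159.86, 180, 180, 180, 180].

### API

Orientations are given as a 3x3 rotation matrix whose columns are the frame's x, y, z axes.
In Python, from rig import * gives the robot as it stands.
- The arm moves only by the tool step_arm, never from a script. Its argument "steps" is a list of rows, each a list of 7 numbers: the shift along the tool's x, y, z normalised to -1 to 1, where 1 is 0.3 m, then the turn, a rotation vector about the tool's x, y, z normalised to -1 to 1, where 1 is 45 degrees, then the gripper's target within -1 to 1 (shut at 1, half-way at 0, fully open at -1). A call has 1 to 8 rows; each row is the pose to reach, as a shift and turn from the pose commanded when the call began, along the tool's axes at that moment; what a row does not reach only later rows make up. A row lasts 1/12 s, in which the tool goes at most 41.7 mm and 7.16 degrees, less where a joint would pass 70% of its speed; a pose out of reach is approached as far as the arm can. A call with a number of a shift or a turn outside -1 to 1 is refused whole. A call with a gripper value outside its range is refused whole. The fingers move at their own pace and stop on an object; the grip force is fixed at half the most. Time passes only in rows, so rows that repeat a pose let the fingers close. It gives the time, the measured TCP pose, the force, the opening and the grip force at its end, in the units of the state.
- read_state(): the state, without advancing time (a new reading comes with each control period).
- capture(name): name is "side" or "top" or "wrist"; returns a dict with "image" (400x640x3 uint8, red, green, blue), "vertical_fov" (degrees; the focal length in pixels is half the picture's height over the tangent of half this angle, whatever the lens; pixels are square), "cx", "cy" (the principal point, pixels), "k1" (the pictures are not rectified: a ray, as slopes to the right and down, at radius r is drawn at 1 + k1 r^2 times it, then the intrinsics apply), "world_from_camera" (4x4, takes a point from camera to world coordinates); the wrist camera has in their place "T_tool_cam" (4x4, takes a point from camera to tool coordinates, whose origin is the TCP and whose axes are the flange's). Camera axes: x right, y down, z forward; pixel columns grow to the right and rows downward; lengths in m; the calibration is good to about 2 mm. A picture is of the moment at which its call begins: read the wrist's pose just before it. There is no depth.
- hand_in(): hands the job in; it is judged then, once.
The state is a dict: "time_s": time; "joint_positions": joint angles; "qvel": joint speeds; "tau": joint torques, N m; "position": TCP position; "tcp_rot": TCP orientation; "force": force on the tool from outside, world axes, zero at the start; "moment": the same for the moment, N m; "opening": opening from 0.0 (shut) to 1.0 (fully open); "grasp_force": force on a finger pad.
Only numpy, scipy, OpenCV 4.12 (cv2) and the standard library are available. Lean on these libraries where they do the work, as an engineer would, in place of code of your own. Each camera call takes 0.05 s, during which the arm holds its last target. There are 200 camera calls.

### The job

One nest of the radio test fixture is capped off; take the radio that fits the other, open nest (slim radio for the slim nest, thick one for the thick nest) out of the rack and stand it upright on the bare bench, let go of it there and take it again across its thickness. Then stand it fully down in its nest, let go, and push the contact carriage fully home against it. Leave the other radio, the battery pack and everything else on the bench where they stand, and do not tip a radio over.

Things in the scene. Friction and masses are not known exactly. Their poses are not given: they have to be found in the camera images.
- rack: Fixed rack, 72 mm (x) by 175 mm (y); origin: centre of its underside, on the bench. Base 15 mm thick; four divider walls (64 mm along x, 5 mm thick, top at 100 mm) make three slots 50 mm wide at y = -55, 0, +55 mm, open at front (-x), back and top; they cover the radios' broad faces, so grip there over the 56 mm width, fingers before and behind the rack. Contents are shuffled
- fixture: Fixed test fixture; origin on the bench, midway between its nests (slim at y = +65 mm, thick at y = -65 mm). White base 12 mm thick, x -210 to +40, y -112 to +112 mm. Each nest has two upright cheeks (8 mm thick, 30 mm along x, top at 100 mm) that cover a radio's narrow sides, so there it must be held over its thickness (along fixture x), and low lips before and behind, top at 22 mm
- nest_slim (a point): Centre of the floor of the slim nest (12 mm above the bench), axes as the fixture's: 59 mm between the cheeks (y), 31 mm between the lips (x)
- nest_thick (a point): Centre of the floor of the thick nest (12 mm above the bench), axes as the fixture's: 59 mm between the cheeks (y), 49 mm between the lips (x)
- cap: Grey plastic blanking cap, screwed down over the nest that is out of service; 66 (x) by 82 (y) by 18 mm, origin at the centre of its underside, 100 mm above the bench. It cannot be removed. The other nest is the one in service
- radio_slim: The slim handheld radio: dark grey, 28 mm thick (its x), about 56 mm wide (its y), 95 mm high (z), with rounded edges; on its top only a brass connector 6 mm high and a grey knob 4 mm high. Origin: centre of its underside. Starts upright in a slot of the rack, its 56 mm width along the rack's x. It may go into its nest either way round.
- radio_thick: The thick handheld radio: dark grey, 46 mm thick (its x), about 56 mm wide (its y), 95 mm high (z), with rounded edges; on its top only a brass connector 6 mm high and a grey knob 4 mm high. Origin: centre of its underside. Starts upright in a slot of the rack, its 56 mm width along the rack's x. It may go into its nest either way round.
- carriage (a joint): Contact carriage in front (-x) of the nests: slides along the fixture's +x from 0 (fully back) to 0.045 m (fully home, at its stop). Starts between 0 and 0.015. Dry friction about 2 N: it stays where left. Fully home, its brass noses (34 mm above the bench) just reach a radio standing in its nest. Crossbar 200 mm (y) by 18 mm (x), top 38 mm above the bench
- tab_top (a point): Middle of the upper edge of the carriage's black upright push tab, 60 mm wide (fixture y), 8 mm thick (x), from 38 to 76 mm above the bench. Moves with the carriage; fully home it is 100 mm in front (-x) of the line of the nests' centres. Can be pushed from its robot side (-x) with closed fingers
- battery: Battery pack standing in a rack slot, 40 by 56 by 62 mm high, dark grey, no connector; leave it. Origin: centre of underside
- can: Spray can, diameter 52 mm, 150 mm high, standing; origin centre of underside
- attenuator: Small aluminium box with a knob and two brass connectors, 66 mm (x) by 38 mm (y) by 38 mm high; origin centre of underside
- wrench: Spanner 150 mm long lying on the bench along its x, under 15 mm high; origin near its middle
- screwdriver: Screwdriver 180 mm long lying along its x, under 35 mm high; origin near its middle
- organizer: Clear open parts box, 100 mm (x) by 160 mm (y) by 35 mm high; origin centre of underside
- mug: White mug, diameter 80 mm, 90 mm high, handle to its y; origin centre of underside
- tape: Roll of clear tape lying flat, outer diameter 90 mm, 22 mm high; origin centre of underside
Not all that is in view belongs to the job. Leave any green or purple look-alike of the radio_thick alone.

How it is judged:
By the outcome, as a careful person would: the job done as asked, in the order asked, and still so for the second after the job is handed in, with the robot touching nothing.
It also fails if it takes over 64 s, if anything falls off the work surface, if the arm or the gripper's body presses on something with over 40 N, if the wrist force passes 120 N, or if a joint passes its speed limit or range.

## Working session

There is one attempt and no reset: what is moved stays moved. The work goes in short steps, Python scripts to look and compute and a tool call to move; the robot and the scene stay as the last step left them, time stands still between calls to the robot, and variables do not carry over. Pictures are saved under pics/ and viewed, at most 13 in all, crops included, and the job is handed in when it is done.

Besides the shell and the picture viewer there is one more tool, called after ">>>" as name(argument=value, ...) on one line, values as JSON. step_arm: Moves the arm, as the interface text tells. Scaled input: -1 to 1 covers 0.3 m each way for a shift and 45 degrees each way for a turn. Its arguments: {"type":"object","properties":{"steps":{"type":"array"}},"required":["steps"]}

```bash
ls; mkdir -p pics
cat > h.py <<'E'
from rig import *
import numpy as np, cv2
def K(c):
    h,w=c["image"].shape[:2]; f=h/2/np.tan(np.radians(c["vertical_fov"])/2); return f
def rays(c,uv,T=None):
    T=c["world_from_camera"] if T is None else T; T=np.array(T); f=K(c)
    d=(np.atleast_2d(np.array(uv,float))-[c["cx"],c["cy"]])/f
    u=d.copy()
    for _ in range(30): u=d/(1+c["k1"]*(u**2).sum(1,keepdims=True))
    r=np.c_[u,np.ones(len(u))]@T[:3,:3].T
    return T[:3,3],r
def onz(c,uv,z,T=None):
    o,r=rays(c,uv,T); return o+r*((z-o[2])/r[:,2:3])
def proj(c,P,T=None):
    T=np.array(c["world_from_camera"] if T is None else T)
    p=(np.atleast_2d(P)-T[:3,3])@T[:3,:3]; u=p[:,:2]/p[:,2:]; r2=(u**2).sum(1,keepdims=True)
    return u*(1+c["k1"]*r2)*K(c)+[c["cx"],c["cy"]]
def wristT(c,s):
    T=np.eye(4); T[:3,:3]=np.array(s["tcp_rot"]); T[:3,3]=s["position"]; return T@np.array(c["T_tool_cam"])
def save(n,im): cv2.imwrite("pics/"+n+".png",im[:,:,::-1])
E
python3 - <<'E'
from h import *
s=read_state();print(s)
for n in("top","side","wrist"):
    c=capture(n);save(n+"0",c["image"]);print(n,{k:v for k,v in c.items() if k!="image"})
E
```

```text
pics
{'time_s': 0.0, 'joint_positions': array([ 6.39706168e+01,  3.02799952e+01,  8.21578622e+01, -5.98319717e-04,
        6.76870795e+01, -1.02278924e+01]), 'qvel': array([ 0.08605911, -0.03055382,  0.11997135,  0.05768752, -0.04118877,
        0.00112683]), 'tau': array([ 3.61648426e-05, -4.40047538e+01, -1.76592511e+01,  6.33177278e-02,
        5.82285156e-02, -1.55190119e-04]), 'position': array([0.1698663 , 0.60076268, 0.24655233]), 'tcp_rot': array([[-9.62211812e-01,  2.72300440e-01, -9.48217650e-04],
       [ 2.72301829e-01,  9.62209883e-01, -1.96362116e-03],
       [ 3.77689488e-04, -2.14762087e-03, -9.99997623e-01]]), 'force': array([-0.15474296,  0.16665778, -0.48926975]), 'moment': array([-0.0273829 , -0.03019677,  0.05280319]), 'grasp_force': 0.0, 'opening': 1.0018214185731817}
top {'vertical_fov': 48.02443184680314, 'cx': 326.0633006132115, 'cy': 208.99869568536323, 'k1': -0.06190608221915201, 'world_from_camera': array([[ 0.01732879, -0.99776718,  0.06450095,  0.49093741],
       [-0.99980731, -0.01788697, -0.00808637,  0.01988617],
       [ 0.00922204, -0.06434839, -0.
[... 250 characters left out ...]
.29149242,  0.25610646,  0.26570037],
       [-0.38800128,  0.68612814, -0.61537239,  0.79261061],
       [ 0.00365454, -0.66652858, -0.74547052,  0.99175269],
       [ 0.        ,  0.        ,  0.        ,  1.        ]])}
wrist {'vertical_fov': 60.387392107090946, 'cx': 313.8830726746439, 'cy': 193.85487284927459, 'k1': -0.03931261747115124, 'T_tool_cam': array([[ 4.89460097e-04, -9.59093950e-01, -2.83087539e-01,
         7.73780766e-02],
       [ 9.99999454e-01,  7.30943761e-04, -7.47415130e-04,
        -3.61772925e-04],
       [ 9.23762400e-04, -2.83087019e-01,  9.59093784e-01,
        -1.37093816e-01],
       [ 0.00000000e+00,  0.00000000e+00,  0.00000000e+00,
         1.00000000e+00]])}
```

View pics/top0.png

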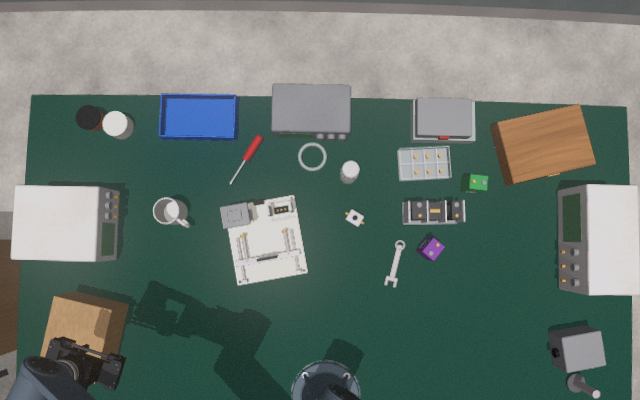

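View pics/side0.png

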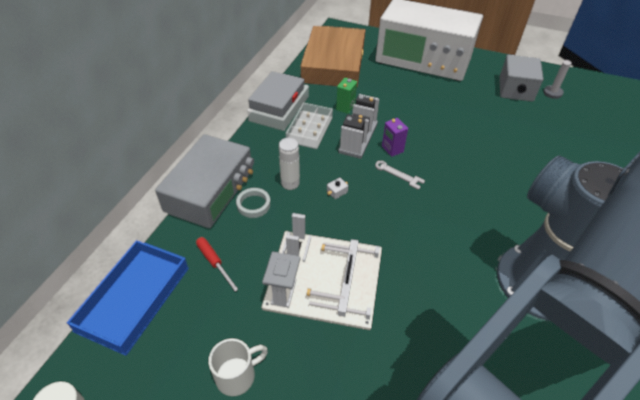

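The cap is at pixel (236,215), which is fixture +y, so the slim nest is capped and the thick nest (281,208) is open. The candidates for the thick radio are the three rack slots at top (413,210), (435,210) and (457,210), plus two look-alikes: green (477,183) and purple (432,248). I'll check the rack and fixture in a close crop.

Run:
```python
from h import *
c=capture("top");t=c["image"];s=capture("side")["image"]
def z(im,x,y,w,h,W,H): return cv2.resize(im[y:y+h,x:x+w],(W,H),interpolation=cv2.INTER_CUBIC)
a=np.hstack([z(t,395,190,80,50,480,300),z(s,330,80,64,60,320,300)])
b=np.hstack([z(t,220,190,100,75,400,300),z(s,255,205,133,100,400,300)])
save("crop1",np.vstack([a,b]))
# fixture base by white mask
hsv=cv2.cvtColor(t,cv2.COLOR_RGB2HSV); m=((hsv[...,1]<60)&(hsv[...,2]>150)).astype(np.uint8)
m[:, :222]=0;m[:,315:]=0;m[:190]=0;m[290:]=0
m=cv2.morphologyEx(m,cv2.MORPH_CLOSE,np.ones((5,5)))
cs=max(cv2.findContours(m,0,2)[0],key=cv2.contourArea)
P=onz(c,cs[:,0].astype(float),0.012)[:,:2]
r=cv2.minAreaRect((P*1000).astype(np.float32));print(r,cv2.boxPoints(r))
print(onz(c,[[403,199],[465,199],[403,222],[465,222]],0.1))
```

```text
((481.39495849609375, 204.03759765625), (251.76251220703125, 238.42625427246094), 11.338890075683594) [[334.53204 296.17413]
 [381.40942  62.40161]
 [628.2579  111.90106]
 [581.3805  345.67358]]
[[ 0.61076086 -0.21958072  0.1       ]
 [ 0.61427766 -0.40657686  0.1       ]
 [ 0.5422103  -0.22001506  0.1       ]
 [ 0.54533901 -0.40639562  0.1       ]]
```

View pics/crop1.png

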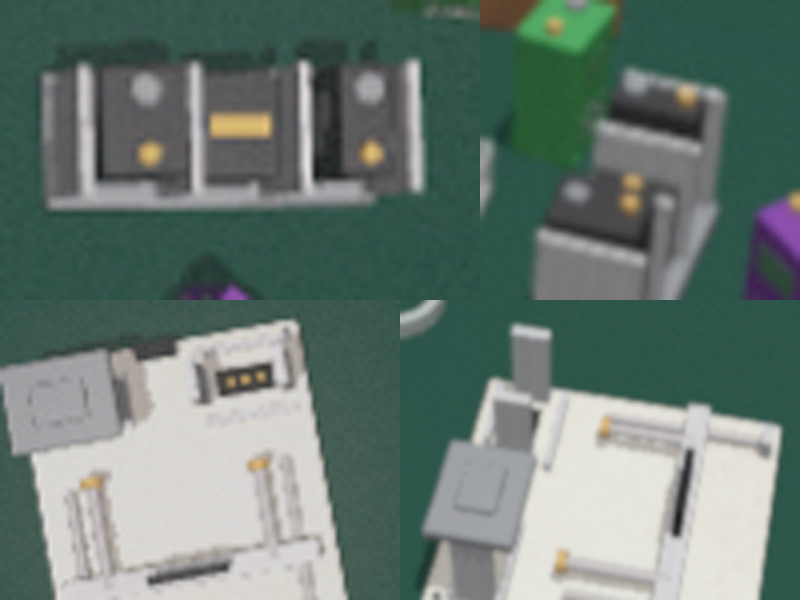

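The crop shows the thick radio in the left rack slot (top px ≈ (420,210)): 46 mm wide, with a knob and a single brass connector. The battery is in the middle slot (brass strip) and the slim radio is on the right. The thick nest is open, with its brass pad at about (281,208). I'll move over the nest to measure it with the wrist camera.

>>> step_arm(steps=[[-0.84,-0.52,-0.1,0,0,1,-1],[-0.84,-0.52,-0.1,0,0,1,-1],[-0.84,-0.52,-0.1,0,0,1,-1],[-0.84,-0.52,-0.1,0,0,1,-1],[-0.84,-0.52,-0.1,0,0,1,-1],[-0.84,-0.52,-0.1,0,0,1,-1],[-0.84,-0.52,-0.1,0,0,1,-1],[-0.84,-0.52,-0.1,0,0,1,-1]])

```text
time_s: 0.92
position: [0.3748, 0.3788, 0.2784]
tcp_rot: [[-0.482, 0.876, 0.004], [0.876, 0.482, -0.001], [-0.003, 0.003, -1.0]]
force: [-0.2, 0.5, -0.7]
opening: 1.004
grasp_force: 0.0
```

>>> step_arm(steps=[[-0.99,0.23,0,0,0,0.4,-1],[-0.99,0.23,0,0,0,0.4,-1],[-0.99,0.23,0,0,0,0.4,-1],[-0.99,0.23,0,0,0,0.4,-1],[-0.99,0.23,0,0,0,0.4,-1],[-0.99,0.23,0,0,0,0.4,-1],[-0.99,0.23,0,0,0,0.4,-1],[-0.99,0.23,0,0,0,0.4,-1]])

```text
time_s: 1.58
position: [0.5795, 0.1529, 0.2775]
tcp_rot: [[-0.191, 0.982, 0.004], [0.982, 0.191, -0.002], [-0.002, 0.003, -1.0]]
force: [0.2, 0.2, -0.8]
opening: 1.0
grasp_force: 0.0
```

Run:
```python
from h import *
import pickle
s=read_state();c=capture("wrist");pickle.dump((s,c),open("nest.pkl","wb"));save("nest",c["image"])
print(s["time_s"],s["position"],s["tcp_rot"][:,1],s["qvel"])
t=capture("top");pickle.dump(t,open("top.pkl","wb"))
```

```text
1.5833 [0.5794804  0.15291353 0.27750362] [0.98166536 0.19058253 0.00337964] [-9.3084026   4.62703201 -7.49077404  3.16991853  6.24833097 -9.70884646]
```

View pics/nest.png

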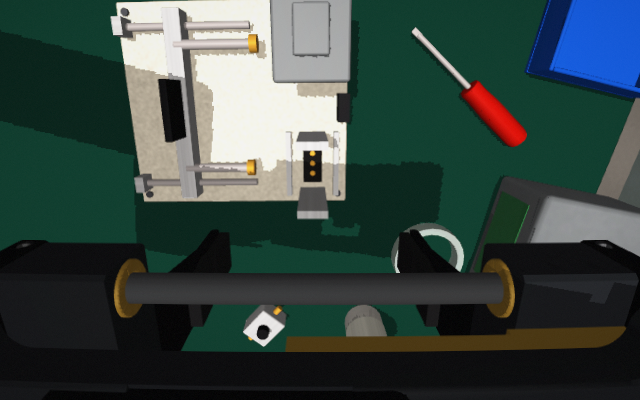

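The wrist view shows the open nest at (313,168): lips at u≈289 and 336, cheeks at v≈138 and 203, the tab at (171,110) and the cap at (312,40). I'll retake it with the arm settled and zoom in for edges.

Run:
```python
from h import *
import pickle
c=capture("wrist")
s=read_state();c=capture("wrist");pickle.dump((s,c),open("nest.pkl","wb"))
print(s["position"],s["tcp_rot"][:,1],s["qvel"].round(1))
im=c["image"];x,y,w,h=270,115,100,75+35
z=cv2.resize(im[y:y+h,x:x+w],None,fx=5,fy=5,interpolation=cv2.INTER_CUBIC)
x2,y2=150,70
z2=cv2.resize(im[y2:y2+110,x2:x2+60],None,fx=5,fy=5,interpolation=cv2.INTER_CUBIC)
save("nestz",np.hstack([z,z2]))
T=wristT(c,s)
print(T[:3,3])
```

```text
[0.57531859 0.15668638 0.27701203] [ 0.9813356   0.19229866 -0.00129423] [ 2.5 -1.   2.   0.4  0.4  0.1]
[0.56084002 0.23244457 0.41418517]
```

View pics/nestz.png

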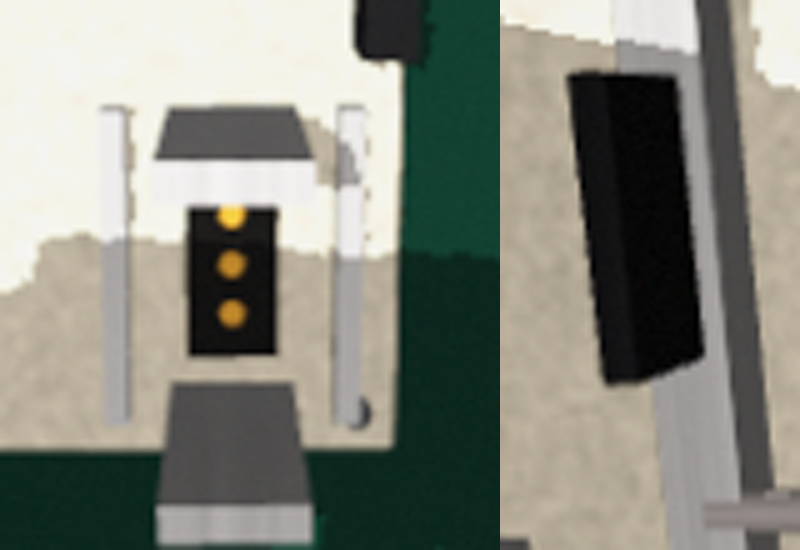

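The zoom shows the +y cheek's top inner edge at crop v=207, the −y cheek's at v=505, cheek u-range 155–314, lips at 100–130 and 336–365, and the tab's upper face at (605..705, 75..380) on the right.

Run:
```python
from h import *
import pickle
s,c=pickle.load(open("nest.pkl","rb"));T=wristT(c,s)
def P(uv,z,o=(270,115)): return onz(c,(np.array(uv,float)+.5)/5-.5+o,z,T)[:,:2]*1000
A=P([[154,160],[313,160],[154,207],[315,207],[157,505],[313,505],[157,545],[314,545]],.1);print("cheeks\n",A.round(1),A[:4].mean(0),A[4:].mean(0),A.mean(0), "gap",np.linalg.norm((A[2]+A[3]-A[4]-A[5])/2))
d=A[:4].mean(0)-A[4:].mean(0);print("yaw cheeks",np.degrees(np.arctan2(-d[0],d[1])))
L=P([[100,107],[106,422],[340,107],[335,422],[362,107],[360,422]],.022);print("lips\n",L.round(1),(L[0]+L[1]+L[4]+L[5])/4)
B=P([[232,265],[187,207],[278,207],[187,355],[278,355]],.012);print("pad",B.round(1))
B=P([[403,62],[392,450]],.012);print("rear edge",B)
t=P([[568,73],[606,384],[610,73],[636,378],[675,75],[703,355]],.076,(50,70));print("tab",t.round(1))
```

```text
cheeks
 [[557.3 183.3]
 [585.9 189. ]
 [558.9 174.8]
 [588.1 180.5]
 [570.1 117.4]
 [599.9 123.2]
 [571.7 109.2]
 [601.8 115.1]] [572.58040843 181.89273754] [585.8677247  116.23876994] [579.22406656 149.06575374] gap 58.47059109516367
yaw cheeks 11.441214709734
lips
 [[542.2 180.7]
 [556.6 107.2]
 [595.7 191.2]
 [610.3 117.8]
 [600.6 192.1]
 [616.2 118.9]] [578.92130401 149.72064662]
pad [[579.2 148.4]
 [566.1 160.1]
 [587.2 164.3]
 [572.8 124.5]
 [594.5 128.8]]
rear edge [[608.67976305 203.06090104]
 [626.91580109 110.49148466]]
tab [[418.4 213.2]
 [430.5 155.2]
 [426.3 214.7]
 [436.4 157.6]
 [438.6 216.6]
 [449.1 164.6]]
```

>>> step_arm(steps=[[-0.69,-0.13,0,0,0,0,-1],[-0.69,-0.13,0,0,0,0,-1],[-0.69,-0.13,0,0,0,0,-1],[-0.69,-0.13,0,0,0,0,-1],[-0.69,-0.13,0,0,0,0,-1]])

```text
time_s: 2.2
position: [0.5759, -0.0501, 0.2777]
tcp_rot: [[-0.198, 0.98, -0.001], [0.98, 0.198, 0.001], [0.001, -0.001, -1.0]]
force: [0.8, 0.6, 0.1]
opening: 0.998
grasp_force: 0.0
```

>>> step_arm(steps=[[-0.69,-0.13,0,0,0,0.225,-1],[-0.69,-0.13,0,0,0,0.225,-1],[-0.69,-0.13,0,0,0,0.225,-1],[-0.69,-0.13,0,0,0,0.225,-1],[-0.69,-0.13,0,0,0,0.225,-1],[-0.69,-0.13,0,0,0,0.225,-1],[-0.69,-0.13,0,0,0,0.225,-1],[-0.69,-0.13,0,0,0,0.225,-1]])

```text
time_s: 2.87
position: [0.5788, -0.2596, 0.2773]
tcp_rot: [[-0.02, 1.0, -0.001], [1.0, 0.02, 0.002], [0.002, -0.001, -1.0]]
force: [0.3, 0.8, 0.4]
opening: 1.004
grasp_force: 0.0
```

Run:
```python
from h import *
import pickle
capture("wrist")
s=read_state();c=capture("wrist");pickle.dump((s,c),open("rack.pkl","wb"))
print(s["time_s"],s["position"],s["tcp_rot"][:,1],s["qvel"].round(1))
im=c["image"]
save("rackz",cv2.resize(im[90:250,200:420],(770,560),interpolation=cv2.INTER_CUBIC))
```

```text
2.9167 [ 0.57896766 -0.25903128  0.27736579] [ 0.99977544  0.02116592 -0.00103564] [ 0.7 -0.3  0.  -0.2 -0.2 -0.1]
```

View pics/rackz.png

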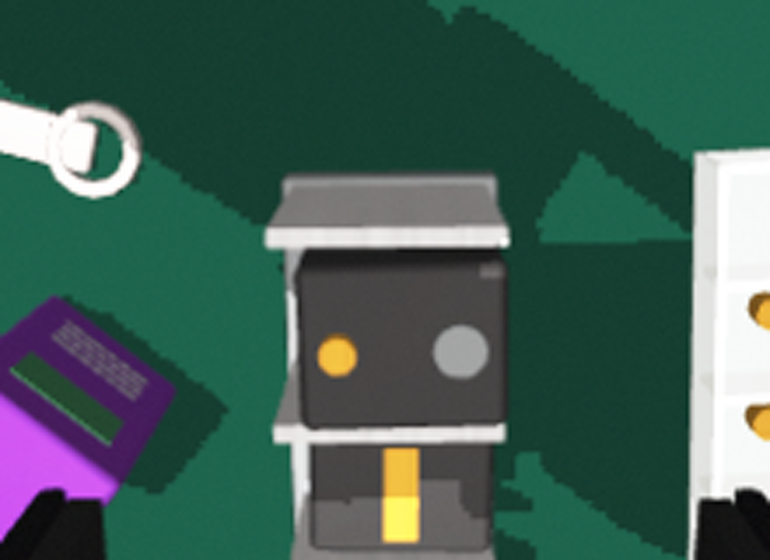

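The rack crop shows the thick radio's top face spanning u 299–507 and v 260–428, with brass at (337,356) and the knob at (460,352). Its slot walls are at v≈238 and 434.

Run:
```python
from h import *
import pickle
s,c=pickle.load(open("rack.pkl","rb"));T=wristT(c,s)
def P(uv,z): return onz(c,(np.array(uv,float)+.5)/3.5-.5+[200,90],z,T)[:,:2]*1000
print(P([[301,262],[507,262],[298,428],[507,428],[403,345]],.11).round(1))
print("walls",P([[265,246],[510,246],[273,428],[506,428]],.1).round(1))
print("knob/brass",P([[460,352]],.114),P([[337,356]],.116))
t=pickle.load(open("top.pkl","rb"))
print("top cam",onz(t,[[395+102/6,190+66/6],[395+190/6,190+66/6],[395+102/6,190+182/6],[395+190/6,190+185/6]],.11)*1000)
tr=np.array(s["tcp_rot"]);print(tr)
```

```text
[[ 553.2 -244.5]
 [ 606.3 -243.4]
 [ 552.4 -289.8]
 [ 608.4 -288.6]
 [ 580.  -266.1]]
walls [[ 542.9 -242.5]
 [ 607.8 -241.1]
 [ 544.6 -293.5]
 [ 609.1 -292.1]]
knob/brass [[ 594.80573827 -266.59682541]] [[ 562.97962495 -267.80607531]]
top cam [[ 604.41970279 -244.57976441  110.        ]
 [ 605.23108039 -288.30685321  110.        ]
 [ 547.19671332 -244.86881784  110.        ]
 [ 546.4621553  -288.48053592  110.        ]]
[[-0.02116399  0.99977544 -0.0010744 ]
 [ 0.99977432  0.02116592  0.00181954]
 [ 0.00184187 -0.00103564 -0.99999777]]
```

>>> step_arm(steps=[[-0.026,0,0.1,0,0,0,-1],[-0.026,0,0.2,0,0,0,-1],[-0.026,0,0.33,0,0,0,-1],[-0.026,0,0.45,0,0,0,-1],[-0.026,0,0.57,0,0,0,-1],[-0.026,0,0.635,0,0,0,-1],[-0.026,0,0.635,0,0,0,-1],[-0.026,0,0.635,0,0,0,-1]])

```text
time_s: 3.63
position: [0.5791, -0.2674, 0.0864]
tcp_rot: [[-0.021, 1.0, -0.002], [1.0, 0.021, 0.002], [0.002, -0.002, -1.0]]
force: [0.3, 0.0, 0.6]
opening: 1.0
grasp_force: 0.0
```

>>> step_arm(steps=[[0,0,0,0,0,0,1],[0,0,0,0,0,0,1],[0,0,0,0,0,0,1],[0,0,0,0,0,0,1],[0,0,0,0,0,0,1],[0,0,0,0,0,0,1],[0,0,0,0,0,0,1],[0,0,0,0,0,0,1]])

```text
time_s: 4.3
position: [0.5797, -0.27, 0.0879]
tcp_rot: [[-0.019, 1.0, 0.001], [1.0, 0.019, -0.001], [-0.001, 0.001, -1.0]]
force: [-0.6, -0.2, 4.5]
opening: 0.642
grasp_force: 29.8
```

>>> step_arm(steps=[[0,0,-0.03,0,0,0,1],[0,0,-0.08,0,0,0,1],[0,0,-0.15,0,0,0,1],[0,0,-0.23,0,0,0,1],[0,0,-0.32,0,0,0,1],[0,0,-0.42,0,0,0,1],[0,0,-0.5,0,0,0,1],[0,0,-0.5,0,0,0,1]])

```text
time_s: 4.97
position: [0.5816, -0.2712, 0.2425]
tcp_rot: [[-0.019, 1.0, 0.008], [1.0, 0.019, -0.006], [-0.006, 0.008, -1.0]]
force: [0.7, -0.0, -2.5]
opening: 0.642
grasp_force: 29.8
```

>>> step_arm(steps=[[0.1,-0.05,0,0,0,0.12,1],[0.2,-0.1,0,0,0,0.25,1],[0.3,-0.145,0,0,0,0.38,1],[0.4,-0.195,0,0,0,0.5,1],[0.5,-0.24,0,0,0,0.63,1],[0.6,-0.29,0,0,0,0.76,1],[0.7,-0.34,0,0,0,0.88,1],[0.8,-0.385,0,0,0,1,1]])

```text
time_s: 5.63
position: [0.4567, -0.0302, 0.2357]
tcp_rot: [[0.697, 0.717, -0.004], [0.717, -0.697, 0.001], [-0.002, -0.004, -1.0]]
force: [0.7, 1.5, -3.7]
opening: 0.639
grasp_force: 29.8
```

>>> step_arm(steps=[[0,0,0,0,0,0.12,1],[0,0,0.04,0,0,0.24,1],[0,0,0.09,0,0,0.36,1],[0,0,0.15,0,0,0.48,1],[0,0,0.21,0,0,0.6,1],[0,0,0.27,0,0,0.71,1],[0,0,0.33,0,0,0.776,1],[0,0,0.36,0,0,0.776,1]])

```text
time_s: 6.3
position: [0.4572, -0.0313, 0.1265]
tcp_rot: [[0.981, 0.192, -0.006], [0.193, -0.981, 0.002], [-0.005, -0.003, -1.0]]
force: [-0.4, -0.1, -3.8]
opening: 0.647
grasp_force: 29.8
```

Run:
```python
from h import *
capture("wrist");s=read_state();t=capture("top");w=capture("wrist")
print(s["time_s"],s["position"],s["tcp_rot"],s["force"],s["opening"],s["grasp_force"])
d=capture("side")["image"]
save("held",np.vstack([np.hstack([cv2.resize(t["image"][180:300,270:430],(400,300)),cv2.resize(d[140:290,240:440],(400,300))]),cv2.resize(w["image"],(800,500))[:300]]))
```

```text
6.35 [ 0.45680078 -0.03125239  0.12583076] [[ 0.98090719  0.19434675 -0.00710064]
 [ 0.19436681 -0.98092635  0.00224664]
 [-0.00652858 -0.00358387 -0.99997227]] [-0.67915304  1.57328453 -4.1027066 ] 0.643708731828965 29.79693755507469
```

View pics/held.png

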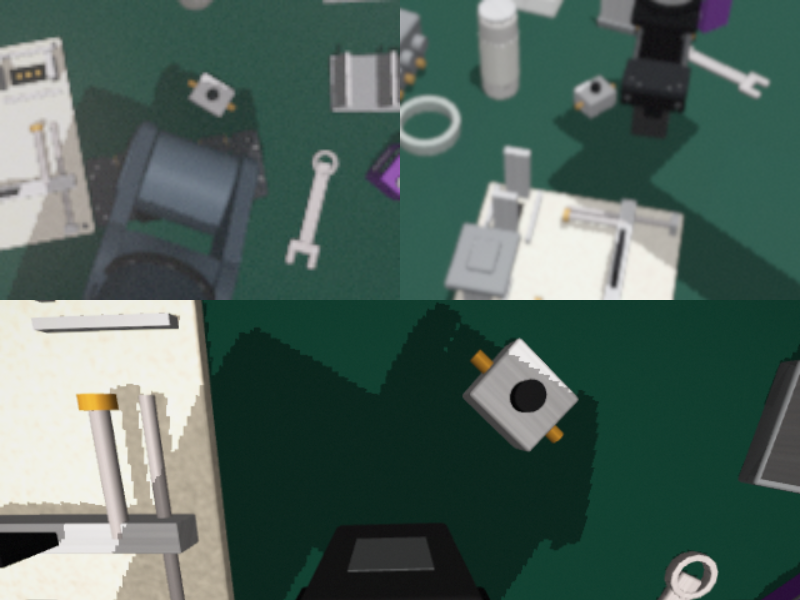

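The area below the gripper is clear: attenuator at (520,395), fixture edge at u≈215. The wrist picture shows no collision. I'll lower to near contact.

>>> step_arm(steps=[[0,0,0.05,0,0,0,1],[0,0,0.1,0,0,0,1],[0,0,0.13,0,0,0,1],[0,0,0.145,0,0,0,1],[0,0,0.155,0,0,0,1],[0,0,0.16,0,0,0,1],[0,0,0.165,0,0,0,1],[0,0,0.165,0,0,0,1]])

```text
time_s: 7.17
position: [0.4596, -0.032, 0.0798]
tcp_rot: [[0.981, 0.194, 0.001], [0.194, -0.981, -0.0], [0.001, 0.0, -1.0]]
force: [-0.6, 0.3, -3.0]
opening: 0.642
grasp_force: 29.8
```

>>> step_arm(steps=[[0,0,0.005,0,0,0,1],[0,0,0.01,0,0,0,1],[0,0,0.014,0,0,0,1],[0,0,0.014,0,0,0,1]])

```text
time_s: 7.5
position: [0.4593, -0.0319, 0.0752]
tcp_rot: [[0.981, 0.193, -0.0], [0.193, -0.981, 0.0], [-0.0, -0.0, -1.0]]
force: [0.3, 0.0, -3.3]
opening: 0.643
grasp_force: 29.8
```

>>> step_arm(steps=[[0,0,0.003,0,0,0,1],[0,0,0.006,0,0,0,1],[0,0,0.006,0,0,0,1]])

```text
time_s: 7.75
position: [0.4593, -0.0319, 0.0734]
tcp_rot: [[0.981, 0.193, -0.0], [0.193, -0.981, 0.0], [-0.0, -0.0, -1.0]]
force: [0.4, -0.8, -3.8]
opening: 0.639
grasp_force: 29.8
```

>>> step_arm(steps=[[0,0,0.004,0,0,0,1],[0,0,0.007,0,0,0,1],[0,0,0.007,0,0,0,1],[0,0,0.007,0,0,0,1]])

```text
time_s: 8.08
position: [0.4594, -0.0319, 0.0728]
tcp_rot: [[0.981, 0.193, 0.001], [0.193, -0.981, -0.0], [0.001, 0.001, -1.0]]
force: [-2.2, 0.7, 11.3]
opening: 0.642
grasp_force: 29.8
```

Contact at bench level (+11 N). Release and rise.

>>> step_arm(steps=[[0,0,-0.003,0,0,0,-1],[0,0,-0.003,0,0,0,-1],[0,0,-0.003,0,0,0,-1],[0,0,-0.003,0,0,0,-1],[0,0,-0.003,0,0,0,-1],[0,0,-0.003,0,0,0,-1]])

```text
time_s: 8.58
position: [0.4593, -0.0319, 0.0722]
tcp_rot: [[0.981, 0.193, -0.0], [0.193, -0.981, 0.0], [-0.0, -0.0, -1.0]]
force: [0.0, 0.4, 0.7]
opening: 0.973
grasp_force: 0.0
```

>>> step_arm(steps=[[0,0,-0.04,0,0,0,-1],[0,0,-0.12,0,0,0,-1],[0,0,-0.22,0,0,0,-1],[0,0,-0.34,0,0,0,-1],[0,0,-0.46,0,0,0,-1],[0,0,-0.58,0,0,0,-1],[0,0,-0.67,0,0,0,-1],[0,0,-0.67,0,0,0,-1]])

```text
time_s: 9.25
position: [0.4625, -0.0328, 0.2787]
tcp_rot: [[0.981, 0.194, 0.012], [0.194, -0.981, -0.004], [0.011, 0.006, -1.0]]
force: [0.2, -0.8, 0.6]
opening: 1.008
grasp_force: 0.0
```

>>> step_arm(steps=[[0,0,0,0,0,-0.15,-1],[0,0,0,0,0,-0.3,-1],[0,0,0,0,0,-0.45,-1],[0,0,0,0,0,-0.6,-1],[0,0,0,0,0,-0.75,-1],[0,0,0,0,0,-0.9,-1],[0,0,0,0,0,-1,-1],[0,0,0,0,0,-1,-1]])

```text
time_s: 9.92
position: [0.4587, -0.0318, 0.2725]
tcp_rot: [[0.556, 0.831, -0.002], [0.831, -0.556, 0.001], [-0.001, -0.002, -1.0]]
force: [0.0, 0.4, 0.2]
opening: 0.998
grasp_force: 0.0
```

>>> step_arm(steps=[[0,0,0,0,0,-0.15,-1],[0,0,0,0,0,-0.3,-1],[0,0,0,0,0,-0.45,-1],[0,0,0,0,0,-0.6,-1],[0,0,0,0,0,-0.75,-1],[0,0,0,0,0,-0.9,-1],[0,0,0,0,0,-1,-1],[0,0,0,0,0,-1,-1]])

```text
time_s: 10.58
position: [0.4589, -0.0318, 0.2727]
tcp_rot: [[-0.193, 0.981, -0.001], [0.981, 0.193, 0.0], [0.001, -0.001, -1.0]]
force: [-0.2, 0.1, 0.0]
opening: 0.995
grasp_force: 0.0
```

Run:
```python
from h import *
import pickle
capture("wrist")
s=read_state();c=capture("wrist");pickle.dump((s,c),open("bench.pkl","wb"))
print(s["time_s"],s["position"],s["tcp_rot"],s["opening"])
save("benchz",cv2.resize(c["image"][90:250,200:420],(770,560),interpolation=cv2.INTER_CUBIC))
```

```text
10.6333 [ 0.45896961 -0.03181389  0.27280819] [[-1.90091954e-01  9.81765698e-01 -1.07864017e-03]
 [ 9.81766126e-01  1.90092443e-01  3.69627713e-04]
 [ 5.67929155e-04 -9.88709128e-04 -9.99999350e-01]] 0.9985552518923574
```

View pics/benchz.png

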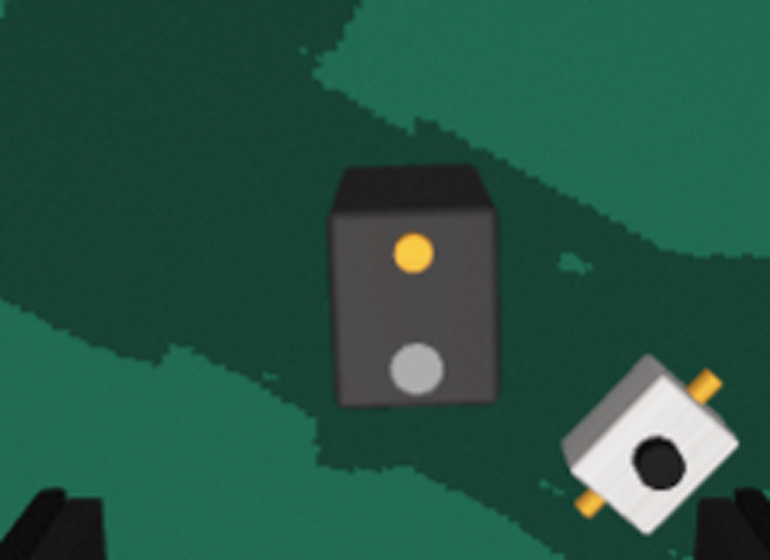

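The radio stands upright on the bench: top face corners about (332,212), (497,212), (340,405) and (497,403). The attenuator lies to the right, with its nearest corner at about (645,355).

Run:
```python
from h import *
import pickle
s,c=pickle.load(open("bench.pkl","rb"));T=wristT(c,s);R=np.array(s["tcp_rot"])[:2,:2];p=np.array(s["position"])[:2]*1000
def P(uv,z):
    w=onz(c,(np.array(uv,float)+.5)/3.5-.5+[200,90],z,T)[:,:2]*1000
    print(w.round(1).tolist(),"tool",((w-p)@R).round(1).tolist()); return w
q=P([[331,212],[497,212],[340,405],[497,402]],.094);print(q.mean(0))
P([[413,253]],.101);P([[417,369]],.099)
P([[572,470],[660,378],[718,380]],.038)
```

```text
[[436.1, -9.9], [479.1, -1.5], [447.9, -62.3], [490.4, -53.1]] tool [[25.9, -18.3], [25.9, 25.6], [-27.8, -16.6], [-26.9, 26.8]]
[463.38009773 -31.6758598 ]
[[459.2, -15.2]] tool [[16.3, 3.3]]
[[466.5, -46.5]] tool [[-15.9, 4.6]]
[[527.9, -88.7], [548.6, -52.2], [567.3, -49.3]] tool [[-69.0, 56.9], [-37.1, 84.1], [-37.8, 103.1]]
```

>>> step_arm(steps=[[0,0.013,0.08,0,0,0,-1],[0,0.013,0.2,0,0,0,-1],[0,0.013,0.33,0,0,0,-1],[0,0.013,0.45,0,0,0,-1],[0,0.013,0.57,0,0,0,-1],[0,0.013,0.64,0,0,0,-1],[0,0.013,0.672,0,0,0,-1],[0,0.013,0.672,0,0,0,-1]])

```text
time_s: 11.35
position: [0.462, -0.0309, 0.0698]
tcp_rot: [[-0.192, 0.981, -0.004], [0.981, 0.192, 0.001], [0.002, -0.004, -1.0]]
force: [0.3, 0.5, 0.3]
opening: 0.995
grasp_force: 0.0
```

>>> step_arm(steps=[[0,0,0,0,0,0,1],[0,0,0,0,0,0,1],[0,0,0,0,0,0,1],[0,0,0,0,0,0,1],[0,0,0,0,0,0,1],[0,0,0,0,0,0,1],[0,0,0,0,0,0,1],[0,0,0,0,0,0,1]])

```text
time_s: 12.02
position: [0.4632, -0.0312, 0.0721]
tcp_rot: [[-0.193, 0.981, 0.0], [0.981, 0.193, -0.0], [-0.0, 0.0, -1.0]]
force: [-0.6, 0.2, 4.1]
opening: 0.529
grasp_force: 29.8
```

>>> step_arm(steps=[[0,0,0,0,0,0,-1],[0,0,0,0,0,0,-1],[0,0,0,0,0,0,-1],[0,0,0,0,0,0,-1],[0,0,0,0,0,0,-1],[0,0,0,0,0,0,-1]])

```text
time_s: 12.52
position: [0.4631, -0.0312, 0.0717]
tcp_rot: [[-0.193, 0.981, -0.0], [0.981, 0.193, 0.0], [0.0, -0.0, -1.0]]
force: [-0.4, -0.0, 0.3]
opening: 0.9
grasp_force: 0.0
```

>>> step_arm(steps=[[0,0,-0.04,0,0,0,-1],[0,0,-0.12,0,0,0,-1],[0,0,-0.22,0,0,0,-1],[0,0,-0.34,0,0,0,-1],[0,0,-0.46,0,0,0,-1],[0,0,-0.58,0,0,0,-1],[0,0,-0.672,0,0,0,-1],[0,0,-0.672,0,0,0,-1]])

```text
time_s: 13.18
position: [0.4663, -0.032, 0.2789]
tcp_rot: [[-0.194, 0.981, 0.012], [0.981, 0.194, -0.004], [-0.006, 0.011, -1.0]]
force: [0.7, 1.0, 0.5]
opening: 1.003
grasp_force: 0.0
```

Run:
```python
from h import *
import pickle
for _ in range(4): capture("wrist")
s=read_state();c=capture("wrist");pickle.dump((s,c),open("bench2.pkl","wb"))
print(s["time_s"],s["position"],s["tcp_rot"],s["opening"])
save("benchz2",cv2.resize(c["image"][130:220,270:370],(600,540),interpolation=cv2.INTER_CUBIC))
```

```text
13.3833 [ 0.4620787  -0.03087339  0.27229315] [[-1.93373501e-01  9.81122007e-01 -2.50933385e-03]
 [ 9.81124440e-01  1.93375931e-01  7.62858720e-04]
 [ 1.23370225e-03 -2.31445211e-03 -9.99996561e-01]] 0.999721575441313
```

View pics/benchz2.png

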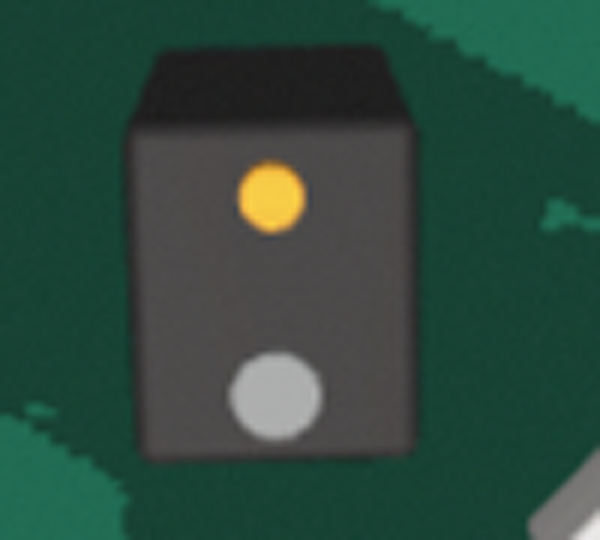

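The radio is still upright after the aligned grasp: top corners (131,127), (413,126), (142,460) and (413,453). I'll use this to calibrate the camera bias against the gripper centre and correct the nest position.

Run:
```python
from h import *
import pickle
s,c=pickle.load(open("bench2.pkl","rb"));T=wristT(c,s);R=np.array(s["tcp_rot"])[:2,:2]
w=onz(c,(np.array([[131,127],[413,126],[142,460],[413,453.]])+.5)/6-.5+[270,130],.0945,T)[:,:2]*1000
g=np.array([463.2,-31.2]);print(((w-g)@R).round(1),((w-g)@R).mean(0),s["position"])
for uv,z in (((271,197),.101),((276,396),.099)):
  print(((onz(c,(np.array([uv])+.5)/6-.5+[270,130],z,T)[:,:2]*1000-g)@R).round(1))
```

```text
[[ 26.2 -22.1]
 [ 26.4  21.2]
 [-27.7 -21.3]
 [-26.5  22.3]] [-0.38320348  0.04495432] [ 0.4620787  -0.03087339  0.27229315]
[[16.6 -0.6]]
[[-15.6   0.3]]
```

>>> step_arm(steps=[[0,0,0.08,0,0,0,-1],[0,0,0.2,0,0,0,-1],[0,0,0.33,0,0,0,-1],[0,0,0.45,0,0,0,-1],[0,0,0.57,0,0,0,-1],[0,0,0.64,0,0,0,-1],[0,0,0.672,0,0,0,-1],[0,0,0.672,0,0,0,-1]])

```text
time_s: 14.1
position: [0.4609, -0.0306, 0.0688]
tcp_rot: [[-0.193, 0.981, -0.007], [0.981, 0.193, 0.002], [0.004, -0.007, -1.0]]
force: [-0.5, 0.2, 0.1]
opening: 1.001
grasp_force: 0.0
```

>>> step_arm(steps=[[0,0,0,0,0,0,1],[0,0,0,0,0,0,1],[0,0,0,0,0,0,1],[0,0,0,0,0,0,1],[0,0,0,0,0,0,1],[0,0,0,0,0,0,1],[0,0,0,0,0,0,1],[0,0,0,0,0,0,1]])

```text
time_s: 14.77
position: [0.4632, -0.0312, 0.0722]
tcp_rot: [[-0.193, 0.981, 0.001], [0.981, 0.193, -0.0], [-0.0, 0.001, -1.0]]
force: [-0.5, 0.6, 4.1]
opening: 0.526
grasp_force: 29.8
```

>>> step_arm(steps=[[0,0,-0.03,0,0,0,1],[0,0,-0.08,0,0,0,1],[0,0,-0.15,0,0,0,1],[0,0,-0.23,0,0,0,1],[0,0,-0.32,0,0,0,1],[0,0,-0.42,0,0,0,1],[0,0,-0.5,0,0,0,1],[0,0,-0.5,0,0,0,1]])

```text
time_s: 15.43
position: [0.4654, -0.0317, 0.2262]
tcp_rot: [[-0.194, 0.981, 0.009], [0.981, 0.194, -0.003], [-0.004, 0.008, -1.0]]
force: [1.2, -0.7, -3.8]
opening: 0.527
grasp_force: 29.8
```

>>> step_arm(steps=[[0.07,0.07,0,0,0,0.018,1],[0.15,0.145,0,0,0,0.018,1],[0.23,0.22,0,0,0,0.018,1],[0.32,0.31,0,0,0,0.018,1],[0.4,0.385,0,0,0,0.018,1],[0.47,0.45,0,0,0,0.018,1],[0.516,0.495,0,0,0,0.018,1],[0.516,0.495,0,0,0,0.018,1]])

```text
time_s: 16.1
position: [0.5801, 0.1528, 0.2202]
tcp_rot: [[-0.183, 0.983, 0.0], [0.983, 0.183, 0.002], [0.002, 0.001, -1.0]]
force: [0.4, -0.5, -2.5]
opening: 0.528
grasp_force: 29.8
```

>>> step_arm(steps=[[0,0,0,0,0,0,1],[0,0,0,0,0,0,1],[0,0,0,0,0,0,1],[0,0,0,0,0,0,1]])

```text
time_s: 16.43
position: [0.5781, 0.1484, 0.2214]
tcp_rot: [[-0.178, 0.984, -0.001], [0.984, 0.178, -0.0], [-0.0, -0.002, -1.0]]
force: [0.3, 0.9, -3.1]
opening: 0.525
grasp_force: 29.8
```

Run:
```python
from h import *
s=read_state();R=np.array(s["tcp_rot"]);print(s["position"],R,s["qvel"].round(1))
print("tool shift mm to nest",(np.array([.5791,.1494])-s["position"][:2])*1000@R[:2,:2])
```

```text
[0.57809305 0.14842567 0.22137364] [[-1.78235714e-01  9.83986699e-01 -1.48554019e-03]
 [ 9.83987820e-01  1.78235497e-01 -2.78256500e-04]
 [-9.02470138e-06 -1.51134870e-03 -9.99998858e-01]] [-0.1 -0.2 -0.5  0.  -0.   0. ]
tool shift mm to nest [0.77925745 1.16449089]
```

>>> step_arm(steps=[[0.0026,0.0038,0,0,0,0,1],[0.0026,0.0038,0.05,0,0,0,1],[0.0026,0.0038,0.1,0,0,0,1],[0.0026,0.0038,0.13,0,0,0,1],[0.0026,0.0038,0.14,0,0,0,1],[0.0026,0.0038,0.14,0,0,0,1],[0.0026,0.0038,0.14,0,0,0,1]])

```text
time_s: 17.02
position: [0.5802, 0.1503, 0.1801]
tcp_rot: [[-0.179, 0.984, 0.001], [0.984, 0.179, 0.0], [-0.0, 0.001, -1.0]]
force: [-0.1, 1.4, -2.2]
opening: 0.525
grasp_force: 29.8
```

Run:
```python
from h import *
s=read_state();R=np.array(s["tcp_rot"]);print(s["position"],s["qvel"].round(1),s["force"])
print("tool shift mm to nest",(np.array([.5791,.1494])-s["position"][:2])*1000@R[:2,:2])
```

```text
[0.58023597 0.15027625 0.18007917] [ 0.2 -0.6 -0.6 -0.  -0.1 -0.1] [-0.09536857  1.44911102 -2.20073308]
tool shift mm to nest [-0.6583951  -1.27466591]
```

>>> step_arm(steps=[[0,0,0,0,0,0,1],[0,0,0,0,0,0,1],[0,0,0,0,0,0,1]])

```text
time_s: 17.27
position: [0.5803, 0.1505, 0.1805]
tcp_rot: [[-0.18, 0.984, 0.001], [0.984, 0.18, 0.0], [-0.0, 0.001, -1.0]]
force: [0.0, -0.6, -2.6]
opening: 0.528
grasp_force: 29.8
```

Run:
```python
from h import *
for i in range(3):
    s=read_state();R=np.array(s["tcp_rot"]);print(s["position"],(np.array([.5791,.1494])-s["position"][:2])*1000@R[:2,:2]); capture("side")
```

```text
[0.58029789 0.15047578 0.18046664] [-0.84311112 -1.37164547]
[0.58016108 0.15046683 0.18033531] [-0.85889445 -1.2354431 ]
[0.58009088 0.1504442  0.18022133] [-0.84929696 -1.1622782 ]
```

>>> step_arm(steps=[[-0.0028,-0.004,0,0,0,0,1],[-0.0028,-0.004,0,0,0,0,1],[-0.0028,-0.004,0.02,0,0,0,1],[-0.0028,-0.004,0.04,0,0,0,1],[-0.0028,-0.004,0.06,0,0,0,1],[-0.0028,-0.004,0.06,0,0,0,1]])

```text
time_s: 17.92
position: [0.5776, 0.1492, 0.1598]
tcp_rot: [[-0.18, 0.984, -0.004], [0.984, 0.18, -0.0], [0.0, -0.004, -1.0]]
force: [-0.7, 0.2, -2.8]
opening: 0.531
grasp_force: 29.8
```

Run:
```python
from h import *
for i in range(2):
    s=read_state();R=np.array(s["tcp_rot"]);print(s["position"],s["force"],s["moment"],(np.array([.5791,.1494])-s["position"][:2])*1000@R[:2,:2]); capture("side")
```

```text
[0.57760853 0.14923686 0.15982302] [-0.68167993  0.20087987 -2.79222618] [-0.06887788  0.06750406  0.01142783] [-0.10725798  1.49652   ]
[0.57793436 0.14929052 0.16041154] [-0.8460327   0.3482676  -4.02945311] [-0.03133951  0.05622667 -0.02407547] [-0.10156796  1.16635099]
```

>>> step_arm(steps=[[0,0,0.02,0,0,0,1],[0,0,0.04,0,0,0,1],[0,0,0.06,0,0,0,1],[0,0,0.08,0,0,0,1],[0,0,0.1,0,0,0,1],[0,0,0.12,0,0,0,1],[0,0,0.14,0,0,0,1],[0,0,0.14,0,0,0,1]])

```text
time_s: 18.68
position: [0.5779, 0.1493, 0.1182]
tcp_rot: [[-0.179, 0.984, -0.003], [0.984, 0.179, -0.0], [0.0, -0.003, -1.0]]
force: [-0.3, 1.2, -2.4]
opening: 0.523
grasp_force: 29.8
```

>>> step_arm(steps=[[0,0,0,0,0,0,1],[0,0,0,0,0,0,1],[0,0,0,0,0,0,1],[0,0,0,0,0,0,1],[0,0,0,0,0,0,1]])

```text
time_s: 19.1
position: [0.579, 0.1494, 0.1201]
tcp_rot: [[-0.18, 0.984, 0.001], [0.984, 0.18, 0.0], [-0.0, 0.001, -1.0]]
force: [-0.2, -0.3, -2.5]
opening: 0.525
grasp_force: 29.8
```

Run:
```python
from h import *
for i in range(2):
    s=read_state();R=np.array(s["tcp_rot"]);print(s["position"],s["force"],s["moment"],(np.array([.5791,.1494])-s["position"][:2])*1000@R[:2,:2]); capture("side")
```

```text
[0.57904272 0.1493782  0.12013106] [-0.24076436 -0.2745894  -2.46567814] [-0.01333936  0.03288148 -0.00237682] [0.01115287 0.06025891]
[0.57899831 0.14937801 0.12008365] [-0.24123056  0.63714307 -2.20897668] [-0.08358298  0.04659725  0.01226986] [0.00337526 0.10398424]
```

>>> step_arm(steps=[[0,0,0.02,0,0,0,1],[0,0,0.04,0,0,0,1],[0,0,0.06,0,0,0,1],[0,0,0.07,0,0,0,1],[0,0,0.077,0,0,0,1],[0,0,0.08,0,0,0,1],[0,0,0.08,0,0,0,1],[0,0,0.08,0,0,0,1]])

```text
time_s: 19.87
position: [0.579, 0.1494, 0.0958]
tcp_rot: [[-0.18, 0.984, 0.0], [0.984, 0.18, 0.0], [-0.0, 0.0, -1.0]]
force: [0.5, 0.4, -2.6]
opening: 0.532
grasp_force: 29.8
```

>>> step_arm(steps=[[0,0,0.005,0,0,0,1],[0,0,0.01,0,0,0,1],[0,0,0.015,0,0,0,1],[0,0,0.02,0,0,0,1],[0,0,0.02,0,0,0,1]])

```text
time_s: 20.28
position: [0.5786, 0.1493, 0.0894]
tcp_rot: [[-0.18, 0.984, -0.001], [0.984, 0.18, -0.0], [0.0, -0.001, -1.0]]
force: [-0.1, -0.9, -2.0]
opening: 0.529
grasp_force: 29.8
```

Past the lips without touching them. Creep to the floor.

>>> step_arm(steps=[[0,0,0.005,0,0,0,1],[0,0,0.01,0,0,0,1],[0,0,0.014,0,0,0,1],[0,0,0.014,0,0,0,1]])

```text
time_s: 20.62
position: [0.5786, 0.1493, 0.0852]
tcp_rot: [[-0.18, 0.984, -0.001], [0.984, 0.18, -0.0], [0.0, -0.001, -1.0]]
force: [0.1, 0.9, -2.7]
opening: 0.526
grasp_force: 29.8
```

>>> step_arm(steps=[[0,0,0.003,0,0,0,1],[0,0,0.006,0,0,0,1],[0,0,0.006,0,0,0,1]])

```text
time_s: 20.87
position: [0.5789, 0.1494, 0.0842]
tcp_rot: [[-0.18, 0.984, 0.0], [0.984, 0.18, -0.0], [-0.0, 0.0, -1.0]]
force: [-1.1, -0.6, 0.8]
opening: 0.528
grasp_force: 29.8
```

>>> step_arm(steps=[[0,0,0.004,0,0,0,1],[0,0,0.004,0,0,0,1],[0,0,0.004,0,0,0,1]])

```text
time_s: 21.12
position: [0.5789, 0.1494, 0.0842]
tcp_rot: [[-0.18, 0.984, 0.001], [0.984, 0.18, -0.0], [-0.0, 0.001, -1.0]]
force: [-2.3, -0.4, 8.7]
opening: 0.526
grasp_force: 29.8
```

Seated on the floor (TCP z is exactly 12 mm above the bench value). Release, rise, close the fingers and go in front of the tab.

>>> step_arm(steps=[[0,0,-0.003,0,0,0,-1],[0,0,-0.003,0,0,0,-1],[0,0,-0.003,0,0,0,-1],[0,0,-0.003,0,0,0,-1],[0,0,-0.003,0,0,0,-1],[0,0,-0.003,0,0,0,-1]])

```text
time_s: 21.62
position: [0.5789, 0.1494, 0.0832]
tcp_rot: [[-0.18, 0.984, -0.0], [0.984, 0.18, 0.0], [0.0, -0.0, -1.0]]
force: [-0.2, 0.1, 1.0]
opening: 0.897
grasp_force: 0.0
```

>>> step_arm(steps=[[0,0,-0.04,0,0,0,-1],[0,0,-0.1,0,0,0,-1],[0,0,-0.18,0,0,0,-1],[0,0,-0.28,0,0,0,-1],[0,0,-0.4,0,0,0,-1],[0,0,-0.52,0,0,0,-1],[0,0,-0.52,0,0,0,-1]])

```text
time_s: 22.2
position: [0.5833, 0.1499, 0.2481]
tcp_rot: [[-0.18, 0.984, 0.016], [0.984, 0.18, 0.001], [-0.002, 0.016, -1.0]]
force: [0.7, -0.1, 1.3]
opening: 1.0
grasp_force: 0.0
```

>>> step_arm(steps=[[0.05,-0.13,0,0,0,-0.02,1],[0.1,-0.26,0,0,0,-0.02,1],[0.15,-0.39,0,0,0,-0.02,1],[0.19,-0.52,0,0,0,-0.02,1],[0.207,-0.61,0,0,0,-0.02,1],[0.207,-0.61,0,0,0,-0.02,1],[0.207,-0.61,0,0,0,-0.02,1],[0.207,-0.61,0,0,0,-0.02,1]])

```text
time_s: 22.87
position: [0.389, 0.1778, 0.2403]
tcp_rot: [[-0.195, 0.981, 0.003], [0.981, 0.195, 0.0], [-0.0, 0.003, -1.0]]
force: [0.5, 0.5, -0.6]
opening: 0.475
grasp_force: 0.0
```

Run:
```python
from h import *
s=read_state();R=np.array(s["tcp_rot"]);c=capture("wrist");t=capture("top");d=capture("side")
print(s["position"],R[:,1],s["opening"])
save("seat",np.vstack([np.hstack([cv2.resize(t["image"][180:300,210:370],(400,300)),cv2.resize(d["image"][200:320,250:410],(400,300))]),cv2.resize(c["image"],(480,300)).repeat(1,0)[:, :].copy() if 0 else cv2.resize(c["image"][:240],(800,300))]))
```

```text
[0.38904762 0.17779733 0.24034735] [0.98078032 0.19508499 0.00343724] 0.47477656699690585
```

View pics/seat.png

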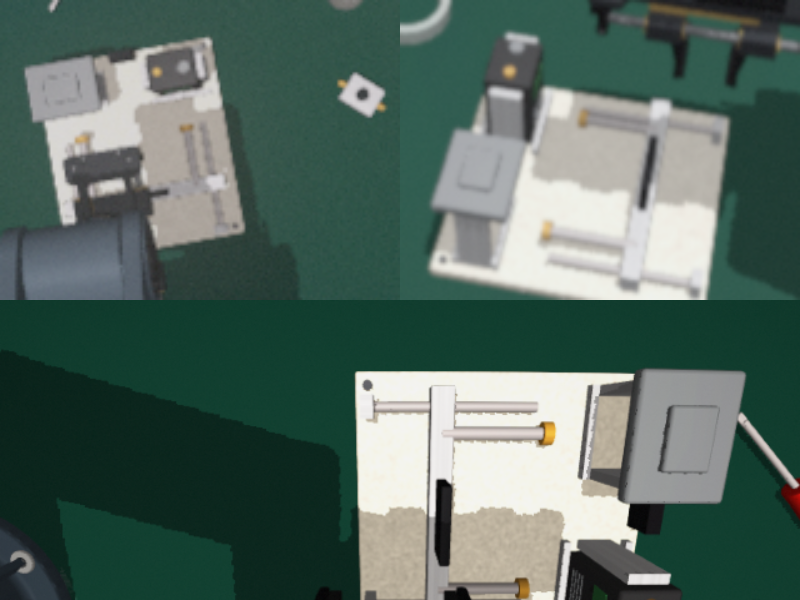

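The pictures show the radio upright in the nest between its cheeks (side crop (512,75)). The tab is ahead of the fingers at wrist crop (442,520). Finish closing the fingers, lower, then push.

>>> step_arm(steps=[[0,0,0,0,0,0,1],[0,0,0,0,0,0,1],[0,0,0,0,0,0,1],[0,0,0,0,0,0,1],[0,0,0,0,0,0,1],[0,0,0,0,0,0,1],[0,0,0,0,0,0,1],[0,0,0,0,0,0,1]])

```text
time_s: 23.68
position: [0.3876, 0.1776, 0.2395]
tcp_rot: [[-0.195, 0.981, -0.0], [0.981, 0.195, -0.0], [-0.0, -0.0, -1.0]]
force: [-0.8, -0.0, 0.6]
opening: 0.005
grasp_force: 0.0
```

>>> step_arm(steps=[[0,0,0.1,0,0,0,1],[0,0,0.2,0,0,0,1],[0,0,0.3,0,0,0,1],[0,0,0.4,0,0,0,1],[0,0,0.48,0,0,0,1],[0,0,0.52,0,0,0,1],[0,0,0.52,0,0,0,1],[0,0,0.52,0,0,0,1]])

```text
time_s: 24.35
position: [0.3875, 0.1775, 0.083]
tcp_rot: [[-0.195, 0.981, -0.002], [0.981, 0.195, -0.0], [0.0, -0.002, -1.0]]
force: [0.4, 0.1, 0.4]
opening: 0.009
grasp_force: 0.0
```

>>> step_arm(steps=[[0,0.025,0,0,0,0,1],[0,0.05,0,0,0,0,1],[0,0.075,0,0,0,0,1],[0,0.1,0,0,0,0,1],[0,0.125,0,0,0,0,1],[0,0.15,0,0,0,0,1],[0,0.17,0,0,0,0,1],[0,0.18,0,0,0,0,1]])

```text
time_s: 25.02
position: [0.4417, 0.1884, 0.0836]
tcp_rot: [[-0.195, 0.981, 0.001], [0.981, 0.195, 0.0], [0.0, 0.001, -1.0]]
force: [-1.2, -0.5, 1.6]
opening: 0.008
grasp_force: 1.1
```

>>> step_arm(steps=[[0,0.007,0,0,0,0,1],[0,0.014,0,0,0,0,1],[0,0.02,0,0,0,0,1],[0,0.02,0,0,0,0,1]])

```text
time_s: 25.35
position: [0.4468, 0.1894, 0.0833]
tcp_rot: [[-0.195, 0.981, 0.0], [0.981, 0.195, 0.0], [0.0, 0.0, -1.0]]
force: [-1.4, -0.3, 0.4]
opening: 0.008
grasp_force: 0.6
```

>>> step_arm(steps=[[0,0.005,0,0,0,0,1],[0,0.01,0,0,0,0,1],[0,0.01,0,0,0,0,1],[0,0.01,0,0,0,0,1]])

```text
time_s: 25.68
position: [0.4496, 0.1899, 0.0834]
tcp_rot: [[-0.195, 0.981, 0.0], [0.981, 0.195, 0.0], [0.0, 0.0, -1.0]]
force: [-0.8, -0.8, -1.7]
opening: 0.006
grasp_force: 0.7
```

>>> step_arm(steps=[[0,0.003,0,0,0,0,1],[0,0.006,0,0,0,0,1],[0,0.006,0,0,0,0,1],[0,0.006,0,0,0,0,1]])

```text
time_s: 26.02
position: [0.4512, 0.1903, 0.0834]
tcp_rot: [[-0.195, 0.981, -0.0], [0.981, 0.195, 0.0], [0.0, -0.0, -1.0]]
force: [-1.9, 0.9, -1.1]
opening: 0.008
grasp_force: 0.8
```

Still only about 2 N of sliding friction, so it isn't at the stop yet.

>>> step_arm(steps=[[0,0.004,0,0,0,0,1],[0,0.007,0,0,0,0,1],[0,0.007,0,0,0,0,1],[0,0.007,0,0,0,0,1]])

```text
time_s: 26.35
position: [0.4534, 0.1907, 0.0834]
tcp_rot: [[-0.195, 0.981, 0.0], [0.981, 0.195, 0.0], [-0.0, 0.0, -1.0]]
force: [-2.2, 0.6, -0.4]
opening: 0.008
grasp_force: 0.8
```

>>> step_arm(steps=[[0,0.003,0,0,0,0,1],[0,0.006,0,0,0,0,1],[0,0.006,0,0,0,0,1],[0,0.006,0,0,0,0,1]])

```text
time_s: 26.68
position: [0.4551, 0.191, 0.0834]
tcp_rot: [[-0.195, 0.981, 0.0], [0.981, 0.195, -0.0], [-0.0, 0.0, -1.0]]
force: [-2.1, 0.2, -0.7]
opening: 0.004
grasp_force: 1.0
```

>>> step_arm(steps=[[0,0.004,0,0,0,0,1],[0,0.008,0,0,0,0,1],[0,0.008,0,0,0,0,1],[0,0.008,0,0,0,0,1]])

```text
time_s: 27.02
position: [0.4552, 0.191, 0.0834]
tcp_rot: [[-0.195, 0.981, -0.005], [0.981, 0.195, -0.001], [-0.0, -0.005, -1.0]]
force: [-5.7, -1.2, 3.0]
opening: 0.006
grasp_force: 2.9
```

>>> step_arm(steps=[[0,0.004,0,0,0,0,1],[0,0.007,0,0,0,0,1],[0,0.007,0,0,0,0,1],[0,0.007,0,0,0,0,1]])

```text
time_s: 27.35
position: [0.4553, 0.1911, 0.0834]
tcp_rot: [[-0.196, 0.981, -0.009], [0.981, 0.196, -0.002], [-0.0, -0.009, -1.0]]
force: [-8.8, -3.3, 5.8]
opening: 0.009
grasp_force: 4.4
```

Run:
```python
from h import *
s=read_state();c=capture("wrist");d=capture("side")
print(s["position"],s["force"])
save("push",np.hstack([cv2.resize(c["image"][50:290,150:470],(440,330)),cv2.resize(d["image"][200:320,250:380],(358,330))]))
```

```text
[0.45533411 0.1910746  0.08343507] [-8.78666443 -3.26247979  5.80818077]
```

View pics/push.png

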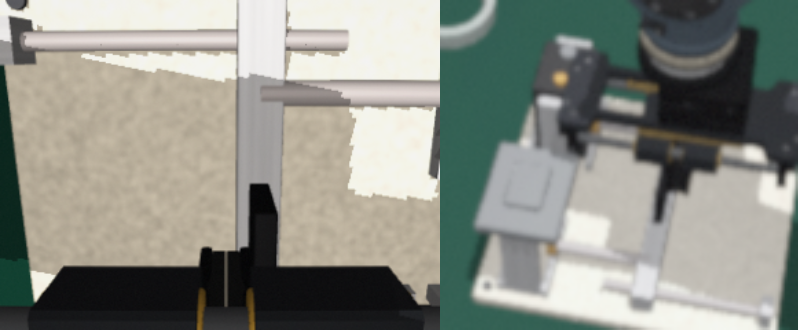

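It stopped at 0.4552 with force rising to 9 N; the picture shows the fingers against the tab. Back off, rise and verify.

>>> step_arm(steps=[[0,-0.04,0,0,0,0,1],[0,-0.1,0,0,0,0,1],[0,-0.12,0,0,0,0,1],[0,-0.12,-0.1,0,0,0,1],[0,-0.12,-0.22,0,0,0,1],[0,-0.12,-0.34,0,0,0,1],[0,-0.12,-0.46,0,0,0,1],[0,-0.12,-0.55,0,0,0,1]])

```text
time_s: 28.12
position: [0.4264, 0.1852, 0.252]
tcp_rot: [[-0.195, 0.981, 0.007], [0.981, 0.195, 0.001], [-0.0, 0.007, -1.0]]
force: [0.4, 0.2, 0.3]
opening: 0.006
grasp_force: 0.0
```

>>> step_arm(steps=[[-0.2,-0.01,0,0,0,0,1],[-0.2,-0.01,0,0,0,0,1],[-0.2,-0.01,0,0,0,0,1],[-0.2,-0.01,0,0,0,0,1],[-0.2,-0.01,0,0,0,0,1],[-0.2,-0.01,0,0,0,0,1],[-0.2,-0.01,0,0,0,0,1]])

```text
time_s: 28.7
position: [0.4328, 0.1261, 0.2482]
tcp_rot: [[-0.196, 0.981, -0.0], [0.981, 0.196, 0.0], [0.0, -0.0, -1.0]]
force: [-0.7, -0.6, -0.0]
opening: 0.004
grasp_force: 0.0
```

Run:
```python
from h import *
import pickle
for _ in range(3): capture("wrist")
s=read_state();c=capture("wrist");pickle.dump((s,c),open("end.pkl","wb"));print(s["position"],s["time_s"])
T=wristT(c,s)
e=np.array([np.cos(np.radians(11.2)),np.sin(np.radians(11.2))]);o=np.array([.5664,.2131])
g=c["image"].max(2)
# tab mask: black pixels inside projected neighbourhood of home tab
uv=proj(c,np.r_[o-.1*e,.076],T)[0];print("expected tab px",uv)
x,y=uv.astype(int);m=(g<45).astype(np.uint8);w=np.zeros_like(m);w[max(0,y-60):y+60,max(0,x-70):x+70]=1
n,l,st,ce=cv2.connectedComponentsWithStats(m*w)
for i in range(1,n):
    if st[i,4]>80:
        ys,xs=np.nonzero(l==i); P=onz(c,np.c_[xs,ys],.076,T)[:,:2]-o
        a=P@e*1000; b=P@[-e[1],e[0]]*1000; print(st[i],"fx",np.percentile(a,[1,99]).round(1),"fy",np.percentile(b,[1,99]).round(1))
save("end",c["image"])
```

```text
[0.43276782 0.12592652 0.24820783] 28.85
expected tab px [368.56103723 113.54969244]
[359  79  15  69 864] fx [-108.2  -97. ] fy [-28.7  28.3]
[429 147   9  20 120] fx [-42.4 -35.3] fy [-46.7 -29.3]
```

View pics/end.png

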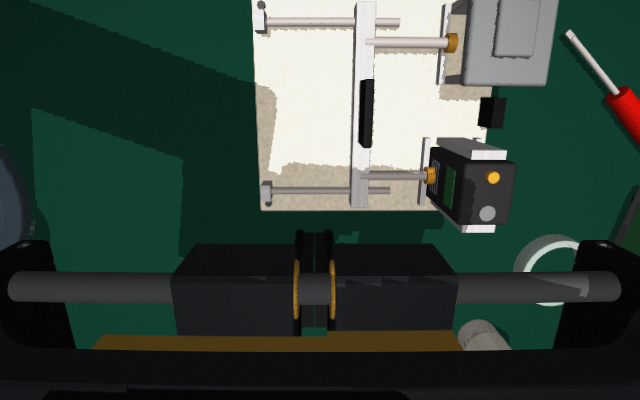

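The final view shows the radio standing in its nest, the brass nose at its face (430,175), and the tab at the home line (upper edge about −101 mm against the nominal −100 mm). Nothing is touching the robot.

```bash
python3 -c "
from rig import *
print(hand_in())"
```

```text
the job is handed in; nothing more can be done
None
```

I stood the thick radio on the bench and took it again across its thickness, seated it fully in the open thick nest, and pushed the contact carriage home to its stop. I handed the job in at about 29 s; no verdict came back.

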